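Scan the jar's barcode and put the hand scanner back in its sloped cradle

ROBOT

A 6-joint arm with a two-finger parallel gripper is mounted at the origin on a cart in front of the work surface, level with it; the furniture and walls round the work are solid. World frame = base frame: x ahead of the robot, y to its left, z up, the work surface at z = 0. Lengths are in m, angles in rad, forces in N, time in s.
With the tool pointing down it reaches from about 0.4 to 0.925 m from the base axis. Payload 12.5 kg.
Tool frame: the origin (TCP) lies at the centre of the arm's flange, where the gripper is bolted on; the fingertips stand 190 mm ahead of it and the grasp point (between the pads) lies 171 mm ahead of it; y points along the fingers, z is the direction in which the jaws open and shut, and the axes are right-handed (so a half turn about y gives the same grasp; the last joint's range is limited). The gripper opens to 95 mm and grips with 3 to 60 N. Pads are 20 mm wide; open, the fingers measure 119 mm over their backs; the gripper's body (75 mm by 180 mm) begins 59 mm behind the grasp point.
Start: joints at [-1.225, 0.491, 1.559, -0, 1.092, -0.106], TCP at [0.273, -0.562, 0.405] pointing down, gripper open.
Joint ranges: [-3.1, 3.1], [-0.84, 2.19], [0.05, 2.79], [-1.13, 4.28], [0.06, 2.93], [-2.69, 2.69]. Speed limits (rad/s): [2.22, 2.22, 2.79, 3.14, 3.14, 3.14].

INTERFACE

Orientations are given as a unit quaternion [x, y, z, w].
In Python, from plant import * gives the robot as it stands.
- The arm moves only by the tool send_rows, never from a script. Its argument "motion" is text: rows parted by semicolons, each of 5 numbers parted by spaces: the shift along the world's x, y, z in mm, then the turn about the world's z in units of 10 degrees (1.0 is 10 degrees), then the gripper command: -1 is shut, 1 is fully open, values between are in proportion. In form: x y z roll hand; .... A call has 1 to 12 rows; each row shifts and turns the commanded pose from where the row before left it; what a row does not reach is not made up. A row lasts 1/8 s, in which the tool goes at most 62.5 mm and 10.7 degrees, less where a joint would pass 70% of its speed; a pose out of reach is approached as far as the arm can. A call is refused whole if a number of a shift passes 62.5 or a number of a turn 1, either way. A call with a gripper value outside its range is refused whole. The fingers move at their own pace and stop on an object; "grip_force" is the grip in N (left out, the last holds). Time passes only in rows, so rows that do not move let the fingers close. It gives the time, the measured TCP pose, the force and the opening at its end, in the units of the state.
- read_state(): the state, without advancing time (a new reading comes with each control period).
- capture(name): name is "scene" or "side" or "wrist"; returns a dict with "color" (420x560x3 uint8, red, green, blue), "camera_matrix" (3x3 intrinsics, pixels), "k1" (the pictures are not rectified: a ray, as slopes to the right and down, at radius r is drawn at 1 + k1 r^2 times it, then the intrinsics apply), "rvec" (rotation vector, rad) and "tvec" (3), from world to camera coordinates, as OpenCV has them; the wrist camera has in their place "hand_eye" (4x4, takes a point from camera to tool coordinates, whose origin is the TCP and whose axes are the tool frame's). Camera axes: x right, y down, z forward; pixel columns grow to the right and rows downward; lengths in m; the calibration is good to about 2 mm. A picture is of the moment at which its call begins: read the wrist's pose just before it. There is no depth.
- close_job(): hands the job in, once; it reports no verdict.
Trained networks look in a picture, given as the dict that the camera call returned (one of the last four; its "shot" number tells which), for a name from the list of things; names that differ only in an ending like _2 or _b are one class to them, and where a whole thing is asked for, a point or a joint stands for the part that bears it (a point fixed in the world has none). Each returns a list of dicts, best first, with "conf" (0 to 1); they miss things now and then, are a little off and sometimes report something else, mostly with a low value. They report only what shows in the picture. A call takes as long as a camera call. They do not tell look-alikes from the thing itself.
- recognise(thing, picture): "extent" ([left, top, right, bottom] in pixels, round what is visible of it).
The state is a dict: "t": time; "joints": joint angles; "qvel": joint speeds; "tau": joint torques, N m; "position": TCP position; "tcp_rot": TCP orientation; "force": force on the tool from outside, world axes, zero at the start; "torque": the same for the moment, N m; "width": opening from 0.0 (shut) to 1.0 (fully open).
Only numpy, scipy, OpenCV 4.12 (cv2) and the standard library are available. Lean on these libraries where they do the work, as an engineer would, in place of code of your own. Each camera call takes 0.05 s, during which the arm holds its last target. There are 200 camera calls.

TASK

Lift the hand scanner out of its sloped cradle and aim it at the barcode on the staining jar: nose about 8 cm in front of the label, pointing squarely at its middle, held steady there for at least two seconds. Then lay the scanner back in the cradle as it was, nose at the upper end, tail down in the lower pocket, setting it down rather than dropping it. Do not touch or shift the jar, and leave the other things on the bench where they are.

Things in the scene. Friction and masses are not known exactly. Their poses are not given: they have to be found in the camera images.
- scanner: Grey bar-shaped hand scanner, 0.16 kg, loose. Origin: centre of underside, midway along its 150 mm. x: tail (-75) to nose (+75), the reading direction; z out of its top. Handle x -75 to 35, 36 wide (y), 26 high; head x 29 to 74, 46 wide, 30 high, black window in the nose. Centre of mass about x=5, z=14. In the cradle its flanks are free for fingers from x=-50 to 30, also below the underside.
- scanner_window (a point): Middle of the scanner's window, on the nose: 75 mm ahead of the scanner's origin and 15 mm above its underside; axes as the scanner's.
- cradle: Fixed desk cradle: black foot 150 x 90 x 10 mm with two grey legs carrying a rail that slopes 30 degrees, rising toward the cradle's +x. Origin: centre of the foot's underside; z up.
- cradle_rail: Sloping rail of the cradle; its frame (x 30 deg up the slope, z square out of it) is the home frame of the scanner: origin on the rail's top, 68 mm above the bench over the cradle's origin. Rail 26 wide, 7 thick. Lower pocket: end stop at x=-78, 16 high, cheeks with inner faces at y=+-23, x -79 to -54; upper guides with inner faces at y=+-27, x 39 to 61; both 4 thick, 13 high.
- jar: Clear glass staining jar with purple contents, loose: square-sided, 48 x 60 mm, 80 high, with a lid 54 x 66 mm at 80 to 89 mm high and a knob to 103. Origin: centre of its underside; z up. The labelled flat face looks along -x.
- barcode (a point): Middle of the white barcode label (40 wide, 30 high) on the jar's -x face, 45 mm above the bench, 25 mm from the jar's axis; axes as the jar's (the label faces -x).
- beaker: Empty glass beaker, 54 mm across, 68 high, bystander. Origin: centre of underside.
- dropper_bottle: Amber bottle with black dropper cap, 31 mm across, 98 high, bystander. Origin: centre of underside.
- dish: Round covered culture dish, 60 mm across, 17 high, bystander. Origin: centre of underside.
- vial: Small capped vial, 21 mm across, 48 high, between jar and cradle, bystander. Origin: centre of underside.
Not all that is in view belongs to the job. Several things have the shape of the scanner; the one meant has the colours described above.

How it is judged:
By the outcome, as a careful person would: the job done as asked, in the order asked, and still so for the second after the job is handed in, with the robot touching nothing.
It also fails if it takes over 54 s, if anything falls off the work surface, if the arm or the gripper's body presses on something with over 40 N, if the wrist force passes 120 N, or if a joint passes its speed limit or range.

## Working session

There is one attempt and no reset: what is moved stays moved. The work goes in short steps, Python scripts to look and compute and a tool call to move; the robot and the scene stay as the last step left them, time stands still between calls to the robot, and variables do not carry over. Pictures are saved under pics/ and viewed, about 8 in all and at most 12, crops included, and the job is handed in when it is done.

Besides the shell and the picture viewer there is one more tool, called after ">>>" as name(argument=value, ...) on one line, values as JSON. send_rows: Moves the arm, as the interface text tells. Its arguments: {"type":"object","properties":{"motion":{"type":"string"},"grip_force":{"type":"number"}},"required":["motion"]}

```bash
ls; mkdir -p pics; cat > h.py <<'E'
from plant import *
import numpy as np, cv2
from scipy.spatial.transform import Rotation as R
def shot(n,f=None):
    s=read_state(); p=capture(n)
    if f: cv2.imwrite('pics/'+f+'.png',cv2.cvtColor(p['color'],cv2.COLOR_RGB2BGR))
    if 'hand_eye' in p:
        T=np.eye(4);T[:3,:3]=R.from_quat(s['tcp_rot']).as_matrix();T[:3,3]=s['position']
        W=T@np.array(p['hand_eye']); p['C']=W
    else:
        M=np.eye(4);M[:3,:3]=cv2.Rodrigues(np.array(p['rvec'],float))[0];M[:3,3]=np.ravel(p['tvec']);p['C']=np.linalg.inv(M)
    return p
def D(p): return np.array([p['k1'],0,0,0,0],float)
def ray(p,u,v):
    q=cv2.undistortPoints(np.array([[[u,v]]],float),np.array(p['camera_matrix'],float),D(p))[0,0]
    return p['C'][:3,3],p['C'][:3,:3]@np.array([q[0],q[1],1])
def onz(p,u,v,z):
    o,d=ray(p,u,v); return o+d*(z-o[2])/d[2]
def proj(p,X):
    M=np.linalg.inv(p['C']); X=np.atleast_2d(X).astype(float)
    return cv2.projectPoints(X,cv2.Rodrigues(M[:3,:3])[0],M[:3,3],np.array(p['camera_matrix'],float),D(p))[0][:,0]
E
python3 - <<'E'
from h import *
print(read_state())
for n in ['scene','side']:
    p=shot(n,n+'0'); print(n,p['C'].round(3).tolist(),p['k1'],np.array(p['camera_matrix']).tolist())
    for t in ['scanner','cradle','jar','barcode','beaker','dropper_bottle','dish','vial','cradle_rail']:
        try: print(t,[(np.round(r['extent']).tolist(),round(r['conf'],2)) for r in recognise(t,p)][:4])
        except Exception as e: print(t,e)
E
```

```text
pics
{'t': 0.0, 'joints': array([-1.22459125e+00,  4.91558342e-01,  1.55943680e+00, -2.14078139e-05,
        1.09171310e+00, -1.05624882e-01]), 'qvel': array([ 3.92346902e-04,  5.04607993e-04,  7.96320655e-05,  4.02526118e-04,
       -5.26716551e-04, -1.50545596e-03]), 'tau': array([ 1.68691422e-03, -6.12631059e+01, -2.58171380e+01,  6.93891523e-02,
        4.82673536e-02, -9.99877079e-05]), 'position': array([ 0.27287747, -0.56224963,  0.40416675]), 'tcp_rot': array([-0.15844801,  0.68952876, -0.68874723,  0.15834002]), 'force': array([-0.63731827, -0.30120407,  0.23218536]), 'torque': array([-0.01138873,  0.01698897, -0.02203232]), 'width': 1.002327983172025}
scene [[-0.588, -0.517, 0.622, 0.068], [-0.808, 0.356, -0.468, 0.465], [0.02, -0.779, -0.627, 0.63], [0.0, 0.0, 0.0, 1.0]] 0.03160389311336199 [[390.7906375538272, 0.0, 285.7141384041248], [0.0, 390.7906375538272, 204.10287872971125], [0.0, 0.0, 1.0]]
scanner [([218.0, 186.0, 270.0, 250.0], 0.84), ([261.0, 279.0, 341.0, 312.0], 0.66), ([270.0, 156.0, 292.0, 188.0], 0.51)]
cradle [([210.0, 203.0, 276.0, 265.0], 0.7)]
jar [([314
[... 410 characters left out ...]
, 0.514], [0.0, 0.0, 0.0, 1.0]] -0.054083637185688635 [[473.13200968299066, 0.0, 281.2392726437495], [0.0, 473.13200968299066, 216.10192261433386], [0.0, 0.0, 1.0]]
scanner [([175.0, 218.0, 228.0, 254.0], 0.96), ([253.0, 185.0, 311.0, 227.0], 0.89)]
cradle [([250.0, 198.0, 320.0, 246.0], 0.76)]
jar [([306.0, 248.0, 343.0, 307.0], 0.74), ([343.0, 215.0, 356.0, 257.0], 0.51)]
barcode [([306.0, 249.0, 345.0, 308.0], 0.58), ([252.0, 200.0, 314.0, 238.0], 0.21)]
beaker [([352.0, 240.0, 376.0, 275.0], 0.75)]
dropper_bottle [([343.0, 217.0, 357.0, 258.0], 0.55)]
dish [([225.0, 202.0, 248.0, 221.0], 0.76)]
vial [([296.0, 251.0, 309.0, 267.0], 0.58)]
cradle_rail [([252.0, 199.0, 311.0, 239.0], 0.87)]
```

```bash
python3 -c "
import cv2,numpy as np
a=cv2.imread('pics/scene0.png');b=cv2.imread('pics/side0.png')
cv2.imwrite('pics/s0.png',a)"
```

```text
(no output)
```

View pics/scene0.png

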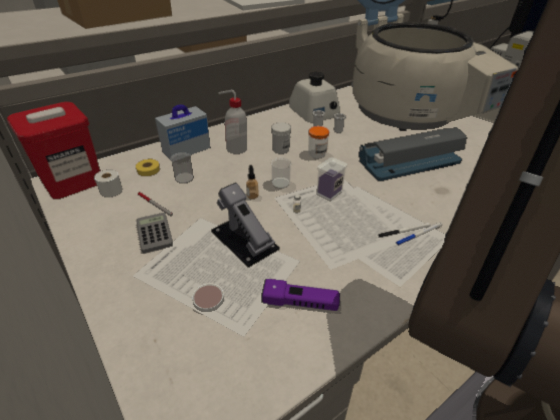

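View pics/side0.png

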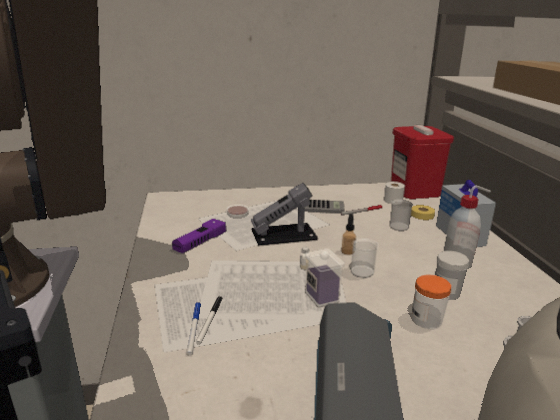

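The scene view shows the grey scanner in the cradle at about (243,220), nose at the upper end (230,192). The jar is at (331,180) and the vial at (297,204). A purple look-alike lies at (300,295). The side view agrees: scanner (283,208), jar (322,282).

```bash
python3 - <<'E'
from h import *
a=shot('scene');b=shot('side')
def tri(pa,pb):
    (o1,d1),(o2,d2)=ray(a,*pa),ray(b,*pb)
    t=np.linalg.lstsq(np.c_[d1,-d2],o2-o1,rcond=None)[0]
    return ((o1+t[0]*d1+o2+t[1]*d2)/2).round(3), np.linalg.norm(o1+t[0]*d1-o2-t[1]*d2).round(4)
for n,pa,pb in [('scanner',(244,218),(282,206)),('jar',(331,180),(323,279)),('vial',(297,204),(303,259)),('beaker',(282,172),(364,258)),('dropper',(251.5,185),(350,237)),('dish',(208,299),(237,211)),('nose',(229,190),(304,188)),('tail',(263,247),(257,226))]:
    print(n,tri(pa,pb))
E
```

```text
scanner (array([0.634, 0.153, 0.075]), np.float64(0.0057))
jar (array([ 0.668, -0.131,  0.041]), np.float64(0.0027))
vial (array([ 0.655, -0.012,  0.022]), np.float64(0.0003))
beaker (array([ 0.777, -0.052,  0.036]), np.float64(0.0025))
dropper (array([0.775, 0.046, 0.035]), np.float64(0.0055))
dish (array([0.537, 0.297, 0.007]), np.float64(0.0042))
nose (array([0.688, 0.155, 0.119]), np.float64(0.0045))
tail (array([0.573, 0.144, 0.031]), np.float64(0.0035))
```

```bash
python3 - <<'E'
from h import *
s=read_state();print(R.from_quat(s['tcp_rot']).as_matrix().round(3));p=shot('wrist');print(np.array(p['hand_eye']).round(3),p['C'].round(3),np.array(p['camera_matrix']).round(1))
E
```

```text
[[-0.9    0.     0.437]
 [-0.437 -0.    -0.9  ]
 [ 0.    -1.     0.   ]]
[[ 0.     0.962  0.274 -0.078]
 [-0.    -0.274  0.962  0.019]
 [ 1.    -0.     0.     0.   ]
 [ 0.     0.     0.     1.   ]] [[ 0.437 -0.865 -0.246  0.343]
 [-0.9   -0.42  -0.12  -0.529]
 [ 0.     0.274 -0.962  0.386]
 [ 0.     0.     0.     1.   ]] [[312.4   0.  276.7]
 [  0.  312.4 209.2]
 [  0.    0.    1. ]]
```

>>> send_rows(motion="29 48 0 -0.18 1;29 48 0 -0.18 1;29 48 0 -0.18 1;29 48 0 -0.18 1;29 48 0 -0.18 1;29 48 0 -0.18 1;29 48 0 -0.18 1;29 48 0 -0.18 1;29 48 0 -0.18 1;29 48 0 -0.18 1;29 48 0 -0.18 1;29 48 0 -0.18 1")

```text
t: 2.65
position: [0.6216, 0.0155, 0.4049]
tcp_rot: [0.026, -0.707, 0.707, -0.026]
force: [0.7, -1.4, -0.2]
width: 0.996
```

```bash
python3 - <<'E'
from h import *
p=shot('wrist','w1');s=read_state();print(s['t'],s['position'],s['joints'],R.from_quat(s['tcp_rot']).as_matrix().round(3).tolist())
for t in ['scanner','cradle','jar','barcode','vial','beaker','dropper_bottle','dish']:
    print(t,[(np.round(r['extent']).tolist(),round(r['conf'],2)) for r in recognise(t,p)][:3])
E
```

```text
2.7 [0.62372372 0.02006624 0.40468977] [-0.07383582  0.48940339  1.56180296  0.00169619  1.08878469  1.42147128] [[-0.997, 0.002, 0.075], [-0.075, 0.001, -0.997], [-0.002, -1.0, -0.001]]
scanner [([123.0, 264.0, 216.0, 352.0], 0.92), ([90.0, 108.0, 180.0, 236.0], 0.85)]
cradle [([124.0, 95.0, 209.0, 235.0], 0.69), ([320.0, 13.0, 386.0, 82.0], 0.51)]
jar [([371.0, 133.0, 463.0, 198.0], 0.68), ([292.0, 151.0, 315.0, 172.0], 0.46)]
barcode [([372.0, 132.0, 463.0, 200.0], 0.45)]
vial [([292.0, 151.0, 314.0, 170.0], 0.65), ([137.0, 114.0, 191.0, 237.0], 0.16)]
beaker [([320.0, 14.0, 386.0, 79.0], 0.71)]
dropper_bottle [([246.0, 26.0, 273.0, 68.0], 0.57)]
dish [([36.0, 210.0, 84.0, 256.0], 0.83), ([373.0, 135.0, 462.0, 199.0], 0.17)]
```

View pics/w1.png

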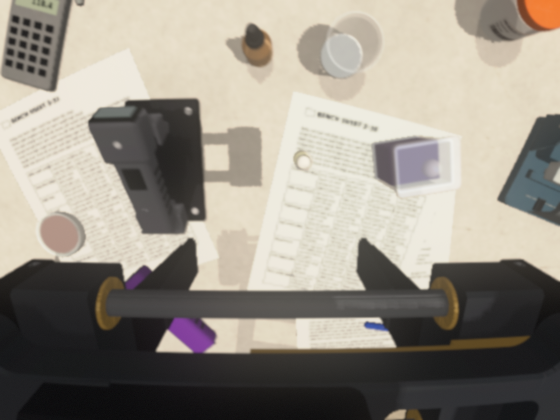

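The wrist view shows the cradle foot with corners near (200,98) and (205,219), and the scanner's nose at (115,130) and tail at (160,230). The jar lid is at (430,165) and the vial at (302,160).

```bash
python3 - <<'E'
import cv2,numpy as np
w,sc,sd=[cv2.imread(f'pics/{n}.png') for n in('w1','scene0','side0')]
def c(i,x,y,W,H): return cv2.resize(i[y:y+H,x:x+W],(400,300),interpolation=cv2.INTER_CUBIC)
cv2.imwrite('pics/c1.png',np.vstack([np.hstack([c(w,365,120,112,84),c(sd,288,240,80,60)]),np.hstack([c(sc,290,150,80,60),c(w,80,92,200,150)])]))
E
```

```text
(no output)
```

View pics/c1.png

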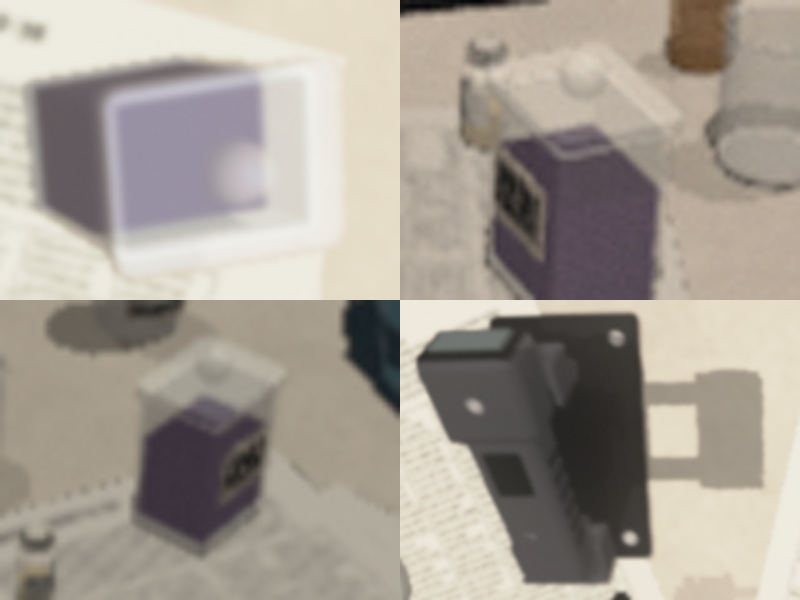

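The crops show the label on the jar face towards -x. It is visible in both fixed cameras, so I can fit the jar and cradle poses.

```bash
cat > fit.py <<'E'
from h import *
from scipy.optimize import least_squares
w=shot('wrist');a=shot('scene');b=shot('side')
def P(q,X):
    c,s=np.cos(q[2]),np.sin(q[2]);X=np.array(X,float)/1000
    return X@np.array([[c,s,0],[-s,c,0],[0,0,1]])+[q[0],q[1],0]
def fit(obs,q0):
    f=lambda q:np.concatenate([(proj(p,P(q,X))-np.array(u))/k for p,X,u,k in obs]).ravel()
    r=least_squares(f,q0,loss='soft_l1');print(r.x.round(4),np.degrees(r.x[2]).round(1));print(r.fun.reshape(-1,2).round(1).tolist());return r.x
lid=[(27,33,89),(27,-33,89),(-27,-33,89),(-27,33,89)]
lab=[(-25,20,60),(-25,-20,60),(-25,-20,30),(-25,20,30)]
j=fit([(w,lid,[(395.2,145.8),(461.6,137.4),(460.2,188.6),(398,196.2)],1),
 (b,lab,[(307.6,268.4),(317,277),(317,292.4),(307.6,285)],1),
 (a,lab,[(334.4,175.6),(343.2,171),(343.2,186),(334,191.6)],1)],[.668,-.131,0.2])
def rl(x,y,z): c,s=.8660,.5; return (x*c-z*s,y,68+x*s+z*c)
q=fit([(w,[(75,-45,10),(-75,-45,10),(75,45,10)],[(198,99),(206,219.5),(122,102)],1),
 (w,[rl(-75,18,26),rl(-75,-18,26),rl(74,23,30),rl(74,-23,30)],[(142,233.5),(186,232),(90,123),(134,121)],1.5)],[.634,.15,0.08])
c,s=np.cos(q[2]),np.sin(q[2])
for xg in(0,5,10):
  g=P(q,[rl(xg,0,22)])[0];print('grasp',xg,g.round(4))
for n,(u,v),z in [('vial',(303,160),.045),('dish',(60,233),.015),('beaker',(342,55),.001),('dropper',(258,48),.03)]: print(n,onz(w,u,v,z).round(3))
for X in([rl(-75,0,26),rl(74,0,30)]):print('chk',proj(a,P(q,[X])),proj(b,P(q,[X])))
s=read_state();print(s['position'],s['t'])
E
python3 fit.py
```

```text
[ 0.6681 -0.1324  0.2146] 12.3
[[-0.4, -3.5], [0.6, -3.8], [1.5, -0.1], [-0.8, 1.1], [-0.6, 0.2], [-0.9, 1.9], [-1.7, 0.4], [-1.2, -2.9], [0.4, 5.0], [0.8, 3.0], [-0.5, -2.5], [-0.4, -1.5]]
[0.6399 0.149  0.0835] 4.8
[[-0.2, -1.9], [0.5, 1.8], [-0.1, -2.4], [1.7, 1.6], [-7.1, 2.5], [-5.3, 0.0], [1.6, 0.0]]
grasp 0 [0.629  0.1481 0.0871]
grasp 5 [0.6333 0.1485 0.0896]
grasp 10 [0.6376 0.1488 0.0921]
vial [ 0.659 -0.013  0.045]
dish [0.54  0.292 0.015]
beaker [ 0.777 -0.051  0.001]
dropper [0.771 0.043 0.03 ]
chk [[265.84676557 241.65425963]] [[251.835579   218.58105378]]
chk [[228.76114442 183.99152824]] [[304.12238259 184.15880064]]
[0.62069968 0.01298292 0.404959  ] 3.25
```

```bash
python3 - <<'E'
from h import *
p=shot('wrist','w2');s=read_state();print(s['position'],s['tcp_rot'],p['C'].round(4).tolist());np.save('w2C.npy',p['C'])
w=cv2.imread('pics/w2.png')
def c(i,x,y,W,H): return cv2.resize(i[y:y+H,x:x+W],(400,300),interpolation=cv2.INTER_CUBIC)
sd=cv2.imread('pics/side0.png');sc=cv2.imread('pics/scene0.png')
cv2.imwrite('pics/c2.png',np.vstack([np.hstack([c(w,365,120,112,84),c(w,80,92,200,150)]),np.hstack([c(sd,244,178,88,66),c(sc,200,180,92,69)])]))
E
```

```text
[0.62074036 0.01318875 0.40493092] [ 0.02609251 -0.70659228  0.70665255 -0.02624325] [[0.0736, -0.9592, -0.2729, 0.6982], [-0.9973, -0.0706, -0.0209, 0.0187], [0.0007, 0.2737, -0.9618, 0.3858], [0.0, 0.0, 0.0, 1.0]]
```

View pics/c2.png

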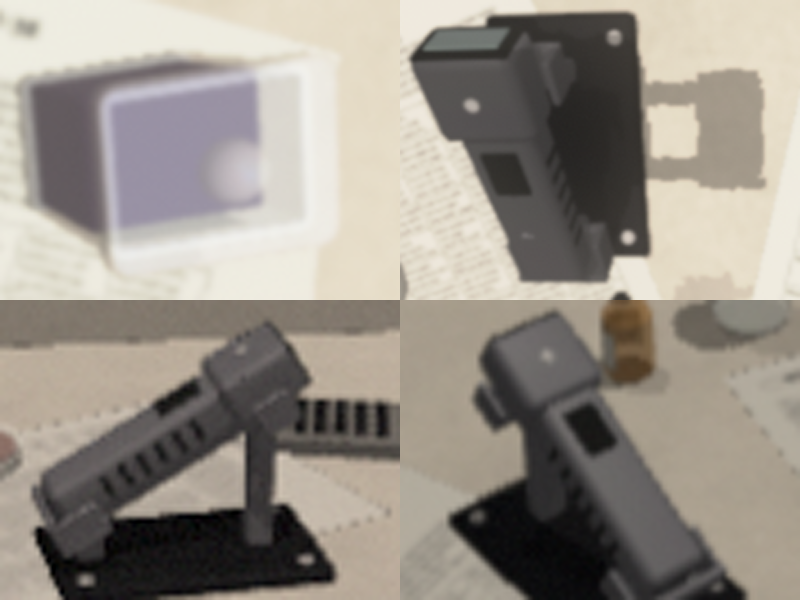

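```bash
python3 - <<'E'
s=open('fit.py').read()
i=s.index('j=fit(');k=s.index('def rl')
s=s[:i]+"""w['C']=np.load('w2C.npy')
j=fit([(w,lid,[(394.1,145.8),(458.8,135.4),(459.6,188),(396.4,196.2)],1),(w,[(25,31,0),(-25,31,0)],[(372,143.8),(374,177.4)],1),
 (b,lab,[(307.6,268.4),(317,277),(317,292.4),(307.6,285)],1.5),
 (a,lab,[(334.4,175.6),(343.2,171),(343.2,186),(334,191.6)],1.5)],[.668,-.131,0.2])
n=np.array([np.cos(j[2]),np.sin(j[2])]);print('barcode',j[:2]-.025*n,'origin at scan',j[:2]-(.025+.155)*n)
"""+s[k:]
i=s.index('q=fit(');k=s.index('c,s=np.cos(q[2])')
s=s[:i]+"""q=fit([(w,[(75,-45,10),(-75,-45,10)],[(197.5,98.5),(204,219.5)],1),
 (w,[rl(74,23,30),rl(74,-23,30)],[(86,122),(131.5,123)],1),
 (b,[(-75,45,10),(75,45,10),(75,-45,10)],[(251.7,229.7),(307.8,223.5),(317.7,238.5)],1)],[.634,.15,0.08])
"""+s[k:]
open('fit.py','w').write(s)
E
python3 fit.py
```

```text
File "fit.py", line 22
    return X@np.array([[c,s,0],[-s,c,0],[0,0,1]])+[q[0],q[1],0]
IndentationError: unexpected indent
```

```bash
python3 - <<'E'
s=open('fit.py').read()
i=s.index("    return X@np.array",s.index("[(251.7,229.7)")); k=s.index("\nc,s=np.cos(q[2]),np.sin(q[2])\nfor xg")
s=s[:i].rstrip().rsplit('\n',1)[0]+'\n'+s[k+1:]
if "(251.7,229.7)" not in s: raise SystemExit('bad')
open('fit.py','w').write(s)
E
sed -n 10,40p fit.py; python3 fit.py
```

```text
lid=[(27,33,89),(27,-33,89),(-27,-33,89),(-27,33,89)]
lab=[(-25,20,60),(-25,-20,60),(-25,-20,30),(-25,20,30)]
w['C']=np.load('w2C.npy')
j=fit([(w,lid,[(394.1,145.8),(458.8,135.4),(459.6,188),(396.4,196.2)],1),(w,[(25,31,0),(-25,31,0)],[(372,143.8),(374,177.4)],1),
 (b,lab,[(307.6,268.4),(317,277),(317,292.4),(307.6,285)],1.5),
 (a,lab,[(334.4,175.6),(343.2,171),(343.2,186),(334,191.6)],1.5)],[.668,-.131,0.2])
n=np.array([np.cos(j[2]),np.sin(j[2])]);print('barcode',j[:2]-.025*n,'origin at scan',j[:2]-(.025+.155)*n)
def rl(x,y,z): c,s=.8660,.5; return (x*c-z*s,y,68+x*s+z*c)
q=fit([(w,[(75,-45,10),(-75,-45,10)],[(197.5,98.5),(204,219.5)],1),
 (w,[rl(74,23,30),rl(74,-23,30)],[(86,122),(131.5,123)],1),
 (b,[(-75,45,10),(75,45,10),(75,-45,10)],[(251.7,229.7),(307.8,223.5),(317.7,238.5)],1)],[.634,.15,0.08])
c,s=np.cos(q[2]),np.sin(q[2])
for xg in(0,5,10):
  g=P(q,[rl(xg,0,22)])[0];print('grasp',xg,g.round(4))
for n,(u,v),z in [('vial',(303,160),.045),('dish',(60,233),.015),('beaker',(342,55),.001),('dropper',(258,48),.03)]: print(n,onz(w,u,v,z).round(3))
for X in([rl(-75,0,26),rl(74,0,30)]
[... 175 characters left out ...]
[-2.9, -4.2], [-1.6, 2.2], [-0.6, 0.0], [-0.7, 1.1], [-1.2, 0.1], [-1.1, -2.0], [0.3, 3.4], [0.4, 2.1], [-0.5, -1.6], [-0.2, -0.9]]
barcode [ 0.64343173 -0.13714913] origin at scan [ 0.4925322  -0.17256569]
[0.64   0.1509 0.0603] 3.5
[[0.7, -0.5], [0.0, 2.6], [-4.3, 0.2], [4.6, -1.3], [-1.8, -3.4], [-0.4, -1.7], [-0.1, -1.5]]
grasp 0 [0.629  0.1502 0.0871]
grasp 5 [0.6334 0.1505 0.0896]
grasp 10 [0.6377 0.1507 0.0921]
vial [ 0.659 -0.013  0.045]
dish [0.54  0.292 0.015]
beaker [ 0.778 -0.051  0.001]
dropper [0.772 0.044 0.03 ]
chk [[264.40314472 242.36191736]] [[251.65814677 217.96242548]]
chk [[228.43034195 184.05916855]] [[304.13595585 184.05447998]]
[0.62083602 0.01351177 0.40483294] 3.45
```

>>> send_rows(motion="4 40 0 0 1;4 40 -20 0 1;3 30 -25 0 1;2 20 -20 0 1;0 5 -10 0 1;0 0 0 0 1;0 0 0 0 1;0 0 0 0 1")

```text
t: 4.45
position: [0.634, 0.148, 0.3306]
tcp_rot: [0.026, -0.707, 0.707, -0.027]
force: [-0.2, 0.3, 0.1]
width: 0.999
```

```bash
python3 - <<'E'
from h import *
p=shot('wrist','w3');s=read_state();print(s['t'],s['position'],s['qvel'].max());np.save('w3C.npy',p['C'])
w=cv2.imread('pics/w3.png');w=cv2.resize(w,(784,588))
q=[.640,.151,np.radians(4)]
c,sn=np.cos(q[2]),np.sin(q[2])
def rl(x,y,z): a,b=.8660,.5; X=(x*a-z*b)/1000;Y=y/1000; return (q[0]+c*X-sn*Y,q[1]+sn*X+c*Y,(68+x*b+z*a)/1000)
for P in [[(29,23,30),(74,23,30),(74,-23,30),(29,-23,30)],[(-75,18,26),(29,18,26),(29,-18,26),(-75,-18,26)]]:
    u=proj(p,[rl(*t) for t in P])*1.4; cv2.polylines(w,[u.astype(int)],True,(0,255,0),1)
cv2.imwrite('pics/w3b.png',w)
E
```

```text
4.5 [0.63396123 0.14810729 0.33053588] 0.0036715337671682146
```

View pics/w3b.png

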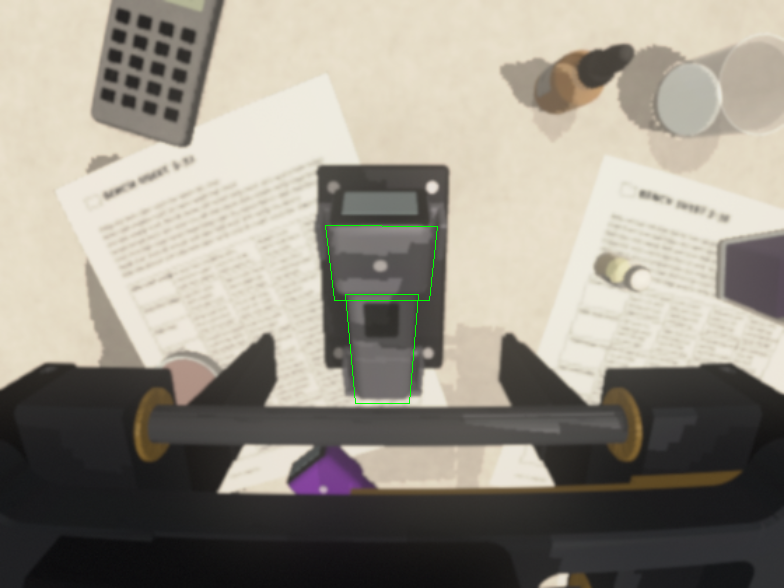

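The model outline lies on the scanner in the picture (head at (380,265), tail at (383,400)), and the gripper is centred on it. Going down to grasp.

>>> send_rows(motion="0 0 -20 0 1;0 0 -20 0 1;0 0 -18 0 1;0 0 -12 0 1;0 0 0 0 1;0 0 0 0 -1;0 0 0 0 -1;0 0 0 0 -1;0 0 0 0 -1;0 0 0 0 -1;0 0 0 0 -1", grip_force=15)

```text
t: 5.88
position: [0.6339, 0.1487, 0.2598]
tcp_rot: [0.026, -0.707, 0.707, -0.026]
force: [0.3, -0.3, -0.3]
width: 0.428
```

>>> send_rows(motion="0 0 0 0 -1;0 0 0 0 -1;0 0 0 0 -1;0 0 0 0 -1")

```text
t: 6.38
position: [0.6338, 0.1487, 0.2597]
tcp_rot: [0.027, -0.707, 0.707, -0.026]
force: [-1.2, 0.0, 0.3]
width: 0.379
```

>>> send_rows(motion="0 0 15 0 -1;0 0 25 0 -1;0 0 30 0 -1;0 0 25 0 -1;0 0 10 0 -1;0 0 0 0 -1")

```text
t: 7.12
position: [0.6338, 0.1487, 0.3654]
tcp_rot: [0.026, -0.707, 0.707, -0.027]
force: [0.1, 0.1, -1.4]
width: 0.377
```

```bash
python3 - <<'E'
from h import *
p=shot('scene','sc2');b=shot('side','sd2')
for n,u in [('purpleL',(262,293)),('purpleR',(341,300)),('blueA',(397,243)),('blueB',(441,223)),('blackA',(379,234)),('blackB',(430,227))]: print(n,onz(p,*u,.01).round(3))
print(read_state())
A=cv2.imread('pics/sc2.png')[140:320,190:430];B=cv2.imread('pics/sd2.png')[110:290,160:400]
cv2.imwrite('pics/l1.png',np.hstack([cv2.resize(i,(400,300)) for i in(A,B)]))
E
```

```text
purpleL [0.484 0.204 0.01 ]
purpleR [0.382 0.088 0.01 ]
blueA [ 0.426 -0.123  0.01 ]
blueB [ 0.412 -0.263  0.01 ]
blackA [ 0.47  -0.111  0.01 ]
blackB [ 0.418 -0.229  0.01 ]
{'t': 7.225, 'joints': array([ 1.29021105e-01,  5.67591384e-01,  1.53560483e+00, -8.31682407e-05,
        1.03963274e+00,  1.62511716e+00]), 'qvel': array([-1.27650407e-03,  8.97939580e-03,  3.68075324e-03, -1.96972516e-03,
        9.87644914e-04, -6.91397808e-05]), 'tau': array([ 2.81275401e-02, -6.74819040e+01, -2.59484750e+01,  2.64887628e-02,
       -7.78219546e-02,  1.81427085e-04]), 'position': array([0.63373972, 0.14866896, 0.3639636 ]), 'tcp_rot': array([ 0.02685223, -0.70654768,  0.70667818, -0.02598635]), 'force': array([-0.0289267 ,  0.46159067, -2.00694602]), 'torque': array([0.01571029, 0.05231629, 0.00338585]), 'width': 0.376659224042701}
```

View pics/l1.png

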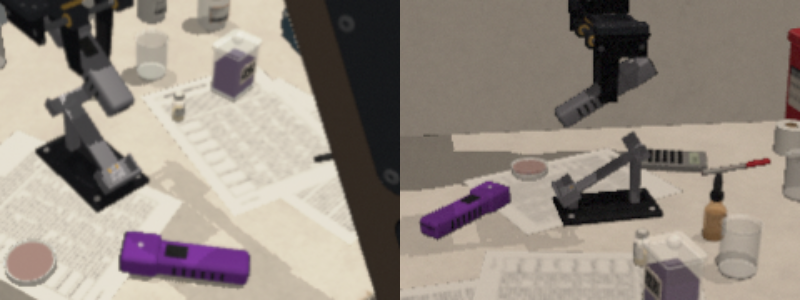

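>>> send_rows(motion="-10 -18 0 0 -1;-18 -28 0 0 -1;-22 -30 0 0 -1;-22 -30 -15 0 -1;-18 -25 -30 0 -1;-14 -18 -30 0 -1;0 0 -25 0 -1;0 0 -14 0 -1;0 0 0 0 -1;0 0 0 0 -1", grip_force=8)

```text
t: 8.48
position: [0.5301, -0.0002, 0.2514]
tcp_rot: [0.026, -0.707, 0.707, -0.027]
force: [-0.4, -0.6, -1.0]
width: 0.376
```

>>> send_rows(motion="0 0 -7 0 -1;0 0 -7 0 -1;0 0 -6 0 -1;2 0 -6 0 -1;3 0 -5 0 -1;0 0 0 0 -1", grip_force=6)

```text
t: 9.22
position: [0.535, -0.0003, 0.2193]
tcp_rot: [0.027, -0.707, 0.707, -0.026]
force: [-0.6, -0.7, -1.2]
width: 0.38
```

>>> send_rows(motion="4 0 -6 0 -1;4 0 -6 0 -1;4 0 -5 0 -1;3 0 -4 0 -1;0 0 0 0 -1")

```text
t: 9.85
position: [0.5501, -0.0003, 0.1984]
tcp_rot: [0.027, -0.707, 0.707, -0.026]
force: [-0.3, 0.6, -1.1]
width: 0.377
```

```bash
python3 - <<'E'
from h import *
b=shot('side','sd3');print(read_state()['position'],read_state()['force'])
B=cv2.imread('pics/sd3.png')[150:300,180:380]
cv2.imwrite('pics/f1.png',cv2.resize(B,(800,600),interpolation=cv2.INTER_CUBIC))
E
```

```text
[ 5.49965827e-01 -2.83207490e-04  1.98599779e-01] [-0.9512563   0.07786834 -0.49756556]
```

View pics/f1.png

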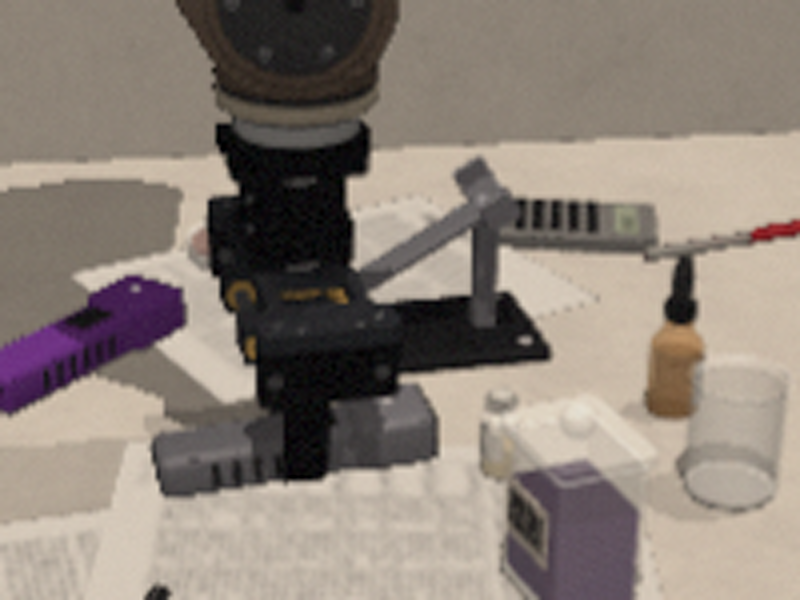

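The scanner is pivoting in the pads and is nearly flat (tail (160,490), nose (435,455)). I'll press down the last few millimetres.

>>> send_rows(motion="1 0 -3 0 -1;1 0 -2 0 -1;0 0 -1.5 0 -1;0 0 0 0 -1;0 0 0 0 -1")

```text
t: 10.52
position: [0.552, -0.0003, 0.1924]
tcp_rot: [0.026, -0.707, 0.707, -0.027]
force: [1.5, 0.3, 1.6]
width: 0.377
```

>>> send_rows(motion="0 0 -1 0 -1;0 0 0 0 -1")

```text
t: 10.78
position: [0.5521, -0.0003, 0.1918]
tcp_rot: [0.026, -0.707, 0.707, -0.027]
force: [-0.1, 1.6, 5.3]
width: 0.379
```

>>> send_rows(motion="0 0 0 0 -1;0 0 0 0 -1;0 0 20 0 -1;-4 -8 25 0 -1;-9 -25 15 0.2 -1;-12 -38 0 0.2 -1;-12 -40 0 0.2 -1;-10 -35 -5 0.2 -1;-6 -19 -10 0.07 -1;-2 -6 -10 0 -1;0 0 -5 0 -1;0 0 0 0 -1", grip_force=30)

```text
t: 12.28
position: [0.497, -0.1705, 0.2209]
tcp_rot: [-0.08, 0.703, -0.702, 0.08]
force: [0.6, 1.2, -1.6]
width: 0.377
```

```bash
python3 - <<'E'
from h import *
s=read_state();print(s['t'],s['position'],R.from_quat(s['tcp_rot']).as_matrix().round(3).tolist(),s['joints'])
w=shot('wrist','w5');b=shot('side','sd5');a=shot('scene','sc5')
print([(t,[(np.round(r['extent']).tolist(),round(r['conf'],2)) for r in recognise(t,b)][:3]) for t in('scanner','scanner_window','jar')])
B=cv2.imread('pics/sd5.png')[225:345,200:360];A=cv2.imread('pics/sc5.png')[140:245,290:430]
W=cv2.imread('pics/w5.png')
cv2.imwrite('pics/sc5c.png',np.hstack([np.vstack([cv2.resize(B,(400,300),interpolation=2),cv2.resize(A,(400,300),interpolation=2)]),cv2.resize(W[:,60:480],(400,600-200)) if 0 else cv2.copyMakeBorder(cv2.resize(W,(400,300)),0,300,0,0,0)]))
E
```

```text
12.275 [ 0.49704788 -0.17054178  0.22086866] [[-0.974, -0.001, 0.225], [-0.225, 0.0, -0.974], [0.001, -1.0, -0.001]] [-4.56255934e-01  6.19792418e-01  1.96513414e+00 -5.53795725e-05
  5.57543953e-01  8.87290232e-01]
[('scanner', [([191.0, 284.0, 278.0, 315.0], 0.72), ([175.0, 218.0, 211.0, 254.0], 0.71)]), ('scanner_window', [([170.0, 222.0, 213.0, 254.0], 0.76), ([191.0, 283.0, 276.0, 318.0], 0.72)]), ('jar', [([303.0, 248.0, 344.0, 308.0], 0.84), ([299.0, 249.0, 309.0, 268.0], 0.26)])]
```

View pics/sc5c.png

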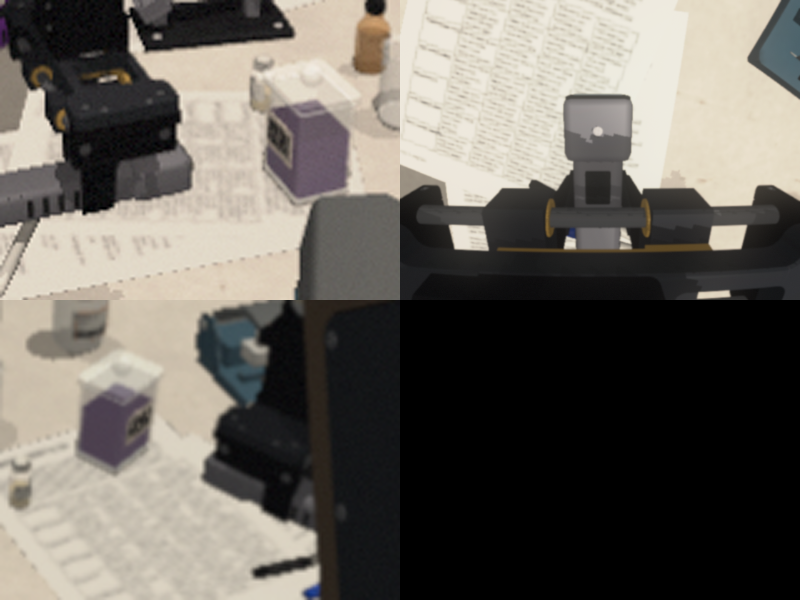

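```bash
python3 - <<'E'
from h import *
w=shot('wrist');b=shot('side');a=shot('scene');s=read_state();print(s['t'],s['position'])
f=onz(w,278,133,.060);k=onz(w,278,224,.060);print('nose',f,'headback',k,np.linalg.norm(f-k))
n=np.array([.974,.225,0]);l=np.array([-.225,.974,0]);o=s['position']*[1,1,0]-.005*n+[0,0,.03]
X=lambda x,y,z:o+(x*n+y*l+np.array([0,0,z]))/1
print('side nose bot/top near',proj(b,[X(.074,-.023,0),X(.074,-.023,.03),X(.074,.023,.03)]).round(1).tolist())
print('win',X(.075,0,.015),'aim pt',X(.155,0,.015))
c=np.array([.6434,-.1371,.045]);print('bar px side,scene',proj(b,c),proj(a,c),'vec',c-X(.075,0,.015))
E
```

```text
12.725 [ 0.4969297  -0.17117948  0.22142372]
nose [ 0.56784011 -0.15541377  0.06      ] headback [ 0.52630743 -0.16506199  0.06      ] 0.04263861371159933
side nose bot/top near [[275.3, 302.4], [275.5, 288.2], [266.2, 275.6]]
win [ 0.5651097  -0.15542948  0.045     ] aim pt [ 0.6430297  -0.13742948  0.045     ]
bar px side,scene [[310.86425366 280.36449941]] [[338.69247791 182.19027043]] vec [0.0782903  0.01832948 0.        ]
```

```bash
python3 - <<'E'
from h import *
b=shot('side','sd6');a=shot('scene','sc6');s=read_state();print(s['t'],s['position'])
n=np.array([.974,.225,0]);l=np.array([-.225,.974,0]);o=s['position']*[1,1,0]-.005*n+[0,0,.03]
X=lambda x,y,z:o+(x*n+y*l+np.array([0,0,z]))/1
B=cv2.imread('pics/sd6.png')[235:325,180:360];S=4.444
B=cv2.resize(B,(800,400),interpolation=cv2.INTER_CUBIC)
j=np.array([.6678,-.1314]);t=.2305-.01
m=np.array([np.cos(t),np.sin(t),0]);k=np.array([-m[1],m[0],0])
J=lambda x,y,z:np.r_[j,0]+x*m+y*k+np.array([0,0,z])
def dr(P,c): cv2.polylines(B,[((proj(b,P)-[180,235])*S).astype(int)],True,c,1)
dr([X(-.075,-.018,0),X(.03,-.018,0),X(.03,-.018,.026),X(-.075,-.018,.026)],(0,255,0))
dr([X(.03,-.023,0),X(.074,-.023,0),X(.074,-.023,.03),X(.03,-.023,.03)],(0,255,0))
dr([J(-.025,.02,.03),J(-.025,-.02,.03),J(-.025,-.02,.06),J(-.025,.02,.06)],(0,0,255))
dr([J(-.024,.03,0),J(-.024,-.03,0),J(.024,-.03,0)],(255,255,0))
cv2.imwrite('pics/ov.png',B)
E
```

```text
12.825 [ 0.496891   -0.17127681  0.22135267]
```

View pics/ov.png

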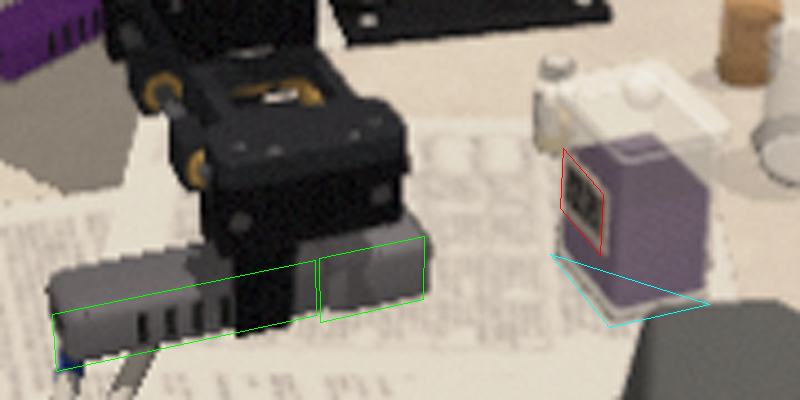

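The overlay lies on the scanner and label to within 2–4 mm, so the aim is good. Holding.

>>> send_rows(motion="0 0 0 0 -1;0 0 0 0 -1;0 0 0 0 -1;0 0 0 0 -1;0 0 0 0 -1;0 0 0 0 -1;0 0 0 0 -1;0 0 0 0 -1;0 0 0 0 -1;0 0 0 0 -1;0 0 0 0 -1;0 0 0 0 -1")

```text
t: 14.32
position: [0.4969, -0.1713, 0.2213]
tcp_rot: [0.08, -0.703, 0.703, -0.08]
force: [-0.1, 0.8, -1.0]
width: 0.38
```

>>> send_rows(motion="0 0 0 0 -1;0 0 0 0 -1;0 0 0 0 -1;0 0 0 0 -1;0 0 0 0 -1;0 0 0 0 -1;0 0 0 0 -1;0 0 0 0 -1;0 0 0 0 -1;0 0 0 0 -1;0 0 0 0 -1;0 0 0 0 -1")

```text
t: 15.82
position: [0.4969, -0.1713, 0.2213]
tcp_rot: [0.08, -0.703, 0.703, -0.08]
force: [0.1, 0.3, -0.6]
width: 0.377
```

>>> send_rows(motion="-3 0 12 0 -1;-3 0 30 0 -1;0 0 40 0 -1;2 10 35 0 -1;10 25 20 -0.1 -1;18 40 6 -0.2 -1;22 50 0 -0.2 -1;25 55 0 -0.2 -1;25 55 0 -0.17 -1;22 45 0 0 -1;14 28 0 0 -1;5 12 0 0 -1")

```text
t: 17.32
position: [0.6339, 0.15, 0.3647]
tcp_rot: [0.027, -0.707, 0.707, -0.027]
force: [0.0, 0.6, -1.5]
width: 0.379
```

```bash
python3 - <<'E'
from h import *
s=read_state();print(s['t'],s['position'],R.from_quat(s['tcp_rot']).as_matrix().round(3).tolist())
E
```

```text
17.325 [0.63386396 0.15002963 0.36466443] [[-0.997, 0.0, 0.076], [-0.076, -0.0, -0.997], [-0.0, -1.0, 0.0]]
```

>>> send_rows(motion="0 0 -20 0 -1;0 0 -25 0 -1;0 0 -18 0 -1;0 0 -5 0 -1;0 0 0 0 -1;0 0 0 0 -1")

```text
t: 18.08
position: [0.634, 0.1487, 0.2972]
tcp_rot: [-0.026, 0.707, -0.707, 0.027]
force: [1.0, -0.8, -1.4]
width: 0.377
```

>>> send_rows(motion="0 0 0 0 -1;0 0 0 0 -1;0 0 -4 0 -1;0 0 -4 0 -1;0 0 -4 0 -1;0 0 -4 0 -1;0 0 0 0 -1", grip_force=6)

```text
t: 18.95
position: [0.6339, 0.1487, 0.2799]
tcp_rot: [0.027, -0.707, 0.707, -0.026]
force: [-0.1, 0.1, -1.7]
width: 0.38
```

>>> send_rows(motion="0 0 -4 0 -1;0 0 -4 0 -1;0 0 -3 0 -1;0 0 -3 0 -1;0 0 -2 0 -1;0 0 0 0 -1;0 0 0 0 -1")

```text
t: 19.82
position: [0.6338, 0.1487, 0.2641]
tcp_rot: [0.027, -0.707, 0.707, -0.026]
force: [0.1, -0.1, -1.5]
width: 0.378
```

```bash
python3 - <<'E'
from h import *
s=read_state();print(s['t'],s['position'],s['force'])
b=shot('side','sd7');a=shot('scene','sc7')
q=[.640,.151,np.radians(4)]
c,sn=np.cos(q[2]),np.sin(q[2])
def rl(x,y,z): a,b=.8660,.5; X=(x*a-z*b)/1000;Y=y/1000; return (q[0]+c*X-sn*Y,q[1]+sn*X+c*Y,(68+x*b+z*a)/1000)
def img(n,x,y): 
    return cv2.resize(cv2.imread(f'pics/{n}.png')[y:y+75,x:x+100],(400,300),interpolation=cv2.INTER_CUBIC)
cv2.imwrite('pics/v.png',np.vstack([np.hstack([img('side0',240,178),img('sd7',240,178)]),np.hstack([img('scene0',195,180),img('sc7',195,180)])]))
E
```

```text
19.825 [0.63379732 0.1487329  0.26412513] [ 0.13945651 -0.13648109 -1.51964861]
```

View pics/v.png

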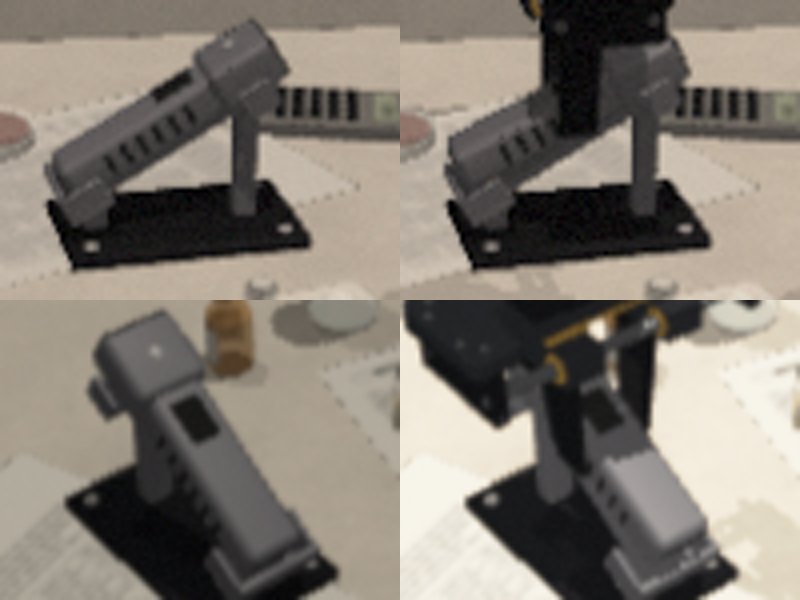

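The nose rests between the upper guides and the tail is just above the pocket, at about 24° pitch. I'll lower the last few millimetres.

>>> send_rows(motion="1 0 -2 0 -1;0 0 -1.5 0 -1;0 0 -1 0 -1;0 0 0 0 -1;0 0 0 0 -1")

```text
t: 20.55
position: [0.6348, 0.1487, 0.2596]
tcp_rot: [0.027, -0.707, 0.707, -0.026]
force: [-0.4, 0.4, -1.4]
width: 0.379
```

>>> send_rows(motion="0 0 -1 0 -1;0 0 0 0 -1;0 0 0 0 -1")

```text
t: 20.92
position: [0.6349, 0.1487, 0.2588]
tcp_rot: [0.026, -0.707, 0.707, -0.026]
force: [0.0, 0.0, 0.8]
width: 0.376
```

>>> send_rows(motion="0 0 -1 0 -1;0 0 0 0 -1;0 0 0 0 -1")

```text
t: 21.3
position: [0.635, 0.1487, 0.2585]
tcp_rot: [0.026, -0.707, 0.707, -0.027]
force: [-0.5, -1.0, 6.8]
width: 0.381
```

>>> send_rows(motion="0 0 -1 0 -1;0 0 0 0 -1;0 0 0 0 -1")

```text
t: 21.68
position: [0.6351, 0.1487, 0.2578]
tcp_rot: [0.026, -0.707, 0.707, -0.027]
force: [-1.8, -1.2, 8.3]
width: 0.377
```

```bash
cat > cmp.py <<'E'
from h import *
import sys
b=shot('side','sd_'+sys.argv[1]);a=shot('scene','sc_'+sys.argv[1]);s=read_state();print(s['t'],s['position'],s['force'],s['width'])
def m(ref,new,x,y,W,H,n,r=6,S=4):
    A=cv2.resize(cv2.imread(f'pics/{ref}.png',0)[y:y+H,x:x+W],None,fx=S,fy=S,interpolation=cv2.INTER_CUBIC)
    B=cv2.resize(cv2.imread(f'pics/{new}.png',0)[y-r:y+H+r,x-r:x+W+r],None,fx=S,fy=S,interpolation=cv2.INTER_CUBIC)
    q=cv2.minMaxLoc(cv2.matchTemplate(B,A,cv2.TM_CCOEFF_NORMED));print(n,(q[3][0]/S-r,q[3][1]/S-r),round(q[1],3))
sd='sd_'+sys.argv[1];sc='sc_'+sys.argv[1]
m('side0',sd,248,208,22,14,'side tail'); m('side0',sd,292,180,22,20,'side nose')
m('scene0',sc,250,225,22,20,'scene tail'); m('scene0',sc,215,180,32,24,'scene nose')
E
python3 cmp.py a
```

```text
21.775 [0.63512014 0.14871452 0.2577964 ] [-0.40213519  0.05809681  7.87385087] 0.38381968245111814
side tail (0.0, 0.25) 0.99
side nose (0.25, 0.5) 0.504
scene tail (0.75, 0.0) 0.978
scene nose (-6.0, -6.0) 0.112
```

The tail matches the original picture to within a pixel, so the scanner is seated. I'll relieve the push, open slowly and retreat upwards.

>>> send_rows(motion="0 0 0.8 0 -1;0 0 0.7 0 -1;0 0 0 0 -0.1;0 0 0 0 0.1;0 0 0 0 0.4;0 0 0 0 0.8;0 0 0 0 1;0 0 0 0 1;0 0 0 0 1;0 0 0 0 1")

```text
t: 23.02
position: [0.6349, 0.1487, 0.2583]
tcp_rot: [0.026, -0.707, 0.707, -0.026]
force: [0.4, -0.1, 0.0]
width: 0.998
```

>>> send_rows(motion="0 0 10 0 1;0 0 20 0 1;0 0 30 0 1;0 0 40 0 1;0 -20 40 0 1;-10 -40 30 0 1;-20 -50 20 0 1;-20 -50 0 0 1;-20 -50 0 0 1;-10 -40 0 0 1;0 -20 0 0 1;0 0 0 0 1")

```text
t: 24.52
position: [0.5551, -0.122, 0.4486]
tcp_rot: [0.026, -0.707, 0.707, -0.026]
force: [0.1, 0.4, -0.5]
width: 0.999
```

```bash
python3 cmp.py b; python3 - <<'E'
import cv2,numpy as np
f=lambda n:cv2.resize(cv2.imread(f'pics/{n}.png')[150:330,170:410],(400,300),interpolation=2)
cv2.imwrite('pics/end.png',np.vstack([np.hstack([f('side0'),f('sd_b')]),np.hstack([f('scene0'),f('sc_b')])]))
E
```

```text
24.625 [ 0.55519661 -0.12054556  0.44831934] [-0.55796641 -0.71567983 -1.02058403] 1.00296145266291
side tail (0.0, 0.5) 0.974
side nose (-0.25, 0.5) 0.957
scene tail (-2.5, -6.0) 0.907
scene nose (1.0, 0.25) 0.958
```

View pics/end.png

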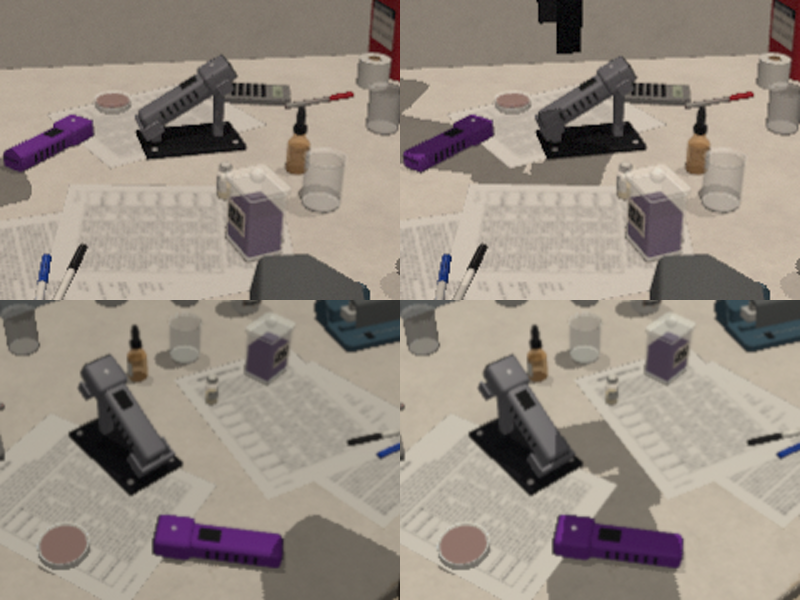

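In both views the scanner is back in the cradle as before, and the jar and the other things have not moved.

```bash
python3 -c "
from plant import *
print(close_job())"
```

```text
the job is handed in; nothing more can be done
None
```

The scanner was aimed at the jar's barcode and is back in its cradle, and the job is handed in. It took about 25 s of the 54 s allowed.

- **Levelling:** The gripper always points straight down, so the scanner came out of the cradle still tilted 30°. I pressed its tail on an empty part of the bench, with a light grip, until it lay flat. Then I lifted it level.
- **Aiming:** I held it still for about 3.5 s, window at the label's height and about 8 cm in front of it. The model outline matched the pictures to about 2–4 mm. The scanner may have been tilted up to about 2°, and the wrist picture put its nose about 3 mm nearer the label than planned.
- **Returning:** I lowered the nose between the upper guides and let the scanner pivot until the tail sat in the lower pocket. The force at the wrist was about 8 N when I stopped pressing, and I eased off before opening the fingers.

**Last checks:** In the before and after pictures, the scanner's nose and tail agree to within about 1 pixel. The exception is the scene camera's tail match, which was off by (-2.5, -6) pixels. I put that down to the arm's shadow across the tail, because the same match was within 1 pixel just before I let go, and the final picture shows the scanner seated. The jar and the other things on the bench look unmoved, and the robot is clear of everything.

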